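Gauge the gap in the pocket-book rows

ROBOT

A 6-joint arm with a two-finger parallel gripper is mounted at the origin on the work surface. World frame = base frame: x ahead of the robot, y to its left, z up, the work surface at z = 0. Lengths are in m, angles in rad, forces in N, time in s.
With the tool pointing down it reaches from about 0.35 to 0.775 m from the base axis. Payload 7.3 kg.
Tool frame: the origin (TCP) lies where the fingers leave the gripper's body, on its centre line; the fingertips stand 66 mm ahead of it and the grasp point (between the pads) lies 47 mm ahead of it (robot.tips_ahead is the distance from the TCP to the fingertips, in m); z points along the fingers, y is the line along which they close (so a half turn about z gives the same grasp; the last joint's range is limited). The gripper opens to 92 mm and grips with 3 to 60 N. Pads are 19 mm wide; open, the fingers measure 130 mm over their backs; the gripper's body (75 mm by 190 mm) begins 47 mm behind the grasp point.
Start: joints at [-1.471, 0.342, 1.524, -0, 1.275, -0.146], TCP at [0.128, -0.509, 0.292] pointing down, gripper open.
Joint ranges: [-2.53, 2.53], [-0.77, 2.02], [0.04, 2.7], [-1, 4.14], [0.28, 2.66], [-3.11, 3.11]. Speed limits (rad/s): [2.57, 2.57, 3.14, 3.14, 3.14, 3.14].

INTERFACE

Orientations are given as [roll, pitch, yaw] about the fixed x, y, z axes, in that order (R = Rz(yaw) Ry(pitch) Rx(roll)).
In Python, from cell import robot gives the robot as it stands.
- The arm moves only by the shell command python3 -m inch 'ROWS' [FORCE]. ROWS is a JSON object of lists of equal length, an entry for each row: "travel": the shift along the tool's x, y, z in mm, a list of three; "turn": the turn about the tool's z in units of 5 degrees (1.0 is 5 degrees); "claw": the closure, from -1 (fully open) to 1 (shut). A call has 1 to 12 rows; each row is the pose to reach, as a shift and turn from the pose commanded when the call began, along the tool's axes at that moment; what a row does not reach only later rows make up. A row lasts 1/10 s, in which the tool goes at most 50 mm and 8.59 degrees, less where a joint would pass 70% of its speed; a pose out of reach is approached as far as the arm can. A call with a gripper value outside its range is refused whole. The fingers move at their own pace and stop on an object; FORCE is the grip in N (left out, the last holds). Time passes only in rows, so rows that repeat a pose let the fingers close. It gives the time, the measured TCP pose, the force, the opening and the grip force at its end, in the units of the state.
- robot.observe(): the state, without advancing time (a new reading comes with each control period).
- robot.read_camera(name): name is "scene" or "side" or "wrist"; returns a dict with "pixels" (480x640x3 uint8, red, green, blue), "fx", "fy", "cx", "cy" (pixels), "k1" (the pictures are not rectified: a ray, as slopes to the right and down, at radius r is drawn at 1 + k1 r^2 times it, then the intrinsics apply), "cam_to_world" (4x4, takes a point from camera to world coordinates). Camera axes: x right, y down, z forward; pixel columns grow to the right and rows downward; lengths in m; the calibration is good to about 2 mm. A picture is of the moment at which its call begins. There is no depth.
- robot.hand_in(): hands the job in; it is judged then, once.
The state is a dict: "time": time; "qpos": joint angles; "qvel": joint speeds; "joint_efforts": joint torques, N m; "tool_pos": TCP position; "tool_rot": TCP orientation; "contact_force": force on the tool from outside, world axes, zero at the start; "torque": the same for the moment, N m; "opening": finger opening in m; "grip_force": force on a finger pad.
Only numpy, scipy, OpenCV 4.12 (cv2) and the standard library are available. Lean on these libraries where they do the work, as an engineer would, in place of code of your own. Each camera call takes 0.05 s, during which the arm holds its last target. There are 200 camera calls.

TASK

A visitor wants to put one more slim book away. Take the steel gauge with the orange handle out of its black stand and find the row of pocket books whose gap it fits: slide the blade down into the gap that is wide enough, until its steel shoulder rests on the book spines, and leave it standing there. In the other row the gap is too narrow and the blade jams.

Things in the scene. Friction and masses are not known exactly. Their poses are not given: they have to be found in the camera images.
- gauge: Loose, about 0.15 kg, upright in the stand. From below: steel blade 60 (x) by 10 (y) by 45 mm high; steel shoulder plate 60 by 64 (y) by 8 mm; orange handle 40 (x) by 14 (y) by 45 mm high, pinched across its 14 mm. Origin: centre of the blade's lower edge; z up: shoulder from 45 to 53 mm, handle from 53 to 98 mm.
- stand: Black fixed block, 80 (x) by 70 (y) by 55 mm high, with a slot 16 mm wide (y), running along x, open at the top, in which the gauge's blade hangs; the shoulder rests on the block's top. The gauge lifts straight up and out. Origin: centre of the underside, z up.
- roomy_gap (a point): Middle, at spine-top height (115 mm over the table), of the gap the blade fits: 24 mm wide (y), 105 mm deep, running along x, open above and at both ends. It lies between the middle two of four pocket books, 148 mm long, fixed in a black-floored wooden tray (160 by 120 mm), rounded spines (10 mm radius) up; nothing of the tray is higher. z up.
- tight_gap (a point): The like point of the other tray of four pocket books, the same outside, whose gap is only 5 mm wide (y): the 10 mm blade jams on the spines there after about 3 mm. Same axes and height. The places of the two trays and the stand are swapped at random.
Not all that is in view belongs to the job. What is shaped like the gauge but pink is not meant.

How it is judged:
By the outcome, as a careful person would: the job done as asked, in the order asked, and still so for the second after the job is handed in, with the robot touching nothing.
It also fails if it takes over 38 s, if anything falls off the work surface, if the arm or the gripper's body presses on something with over 40 N, if the wrist force passes 120 N, or if a joint passes its speed limit or range.

## Working session

There is one attempt and no reset: what is moved stays moved. The work goes in short steps, Python scripts to look and compute and a shell command to move; the robot and the scene stay as the last step left them, time stands still between calls to the robot, and variables do not carry over. Pictures are saved under pics/ and viewed, at most 10 in all, crops included, and the job is handed in when it is done.

```bash
mkdir -p pics; cat > h.py <<'E'
import numpy as np, cv2
from cell import robot
def cam(n):
    c=robot.read_camera(n); return c
def save(c,f,crop=None,s=1):
    p=c["pixels"][:,:,::-1]
    if crop: x0,y0,x1,y1=crop; p=p[y0:y1,x0:x1]
    cv2.imwrite("pics/"+f,cv2.resize(p,None,fx=s,fy=s,interpolation=cv2.INTER_CUBIC))
def ray(c,u,v):
    d=np.array([(u-c["cx"])/c["fx"],(v-c["cy"])/c["fy"]]); s=d.copy()
    for _ in range(20): s=d/(1+c["k1"]*(s@s))
    T=np.array(c["cam_to_world"]); return T[:3,3],T[:3,:3]@np.array([s[0],s[1],1])
def onz(c,u,v,z):
    o,d=ray(c,u,v); return o+d*(z-o[2])/d[2]
def proj(c,P):
    T=np.array(c["cam_to_world"]); q=T[:3,:3].T@(np.array(P)-T[:3,3]); s=q[:2]/q[2]; s=s*(1+c["k1"]*(s@s))
    return np.array([s[0]*c["fx"]+c["cx"],s[1]*c["fy"]+c["cy"]])
E
python3 - <<'E'
from h import *
for n in("scene","side"):
    c=cam(n); save(c,n+"0.png"); print(n,np.round(c["cam_to_world"],3).tolist(),c["fx"],c["k1"])
s=robot.observe(); print(s["tool_pos"],s["tool_rot"],s["opening"],s["time"])
E
```

```text
scene [[-0.806, 0.454, -0.381, 0.862], [0.592, 0.612, -0.524, 0.52], [-0.004, -0.648, -0.762, 0.887], [0.0, 0.0, 0.0, 1.0]] 556.9112911117682 -0.027007607097774115
side [[-0.965, -0.18, 0.19, 0.345], [-0.262, 0.636, -0.726, 0.513], [0.01, -0.75, -0.661, 0.557], [0.0, 0.0, 0.0, 1.0]] 475.0841250251006 -0.057527089702226086
[ 0.12774374 -0.50894999  0.2916226 ] [-3.14021131e+00 -1.82490783e-04  2.45803611e-01] 0.09196470755878226 0.1
```

View pics/scene0.png

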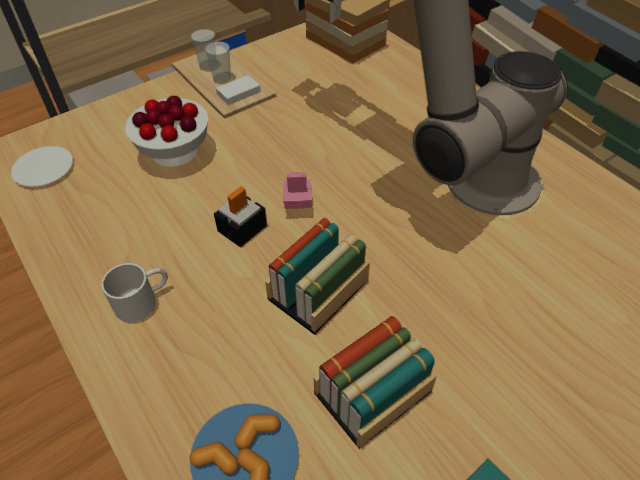

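View pics/side0.png

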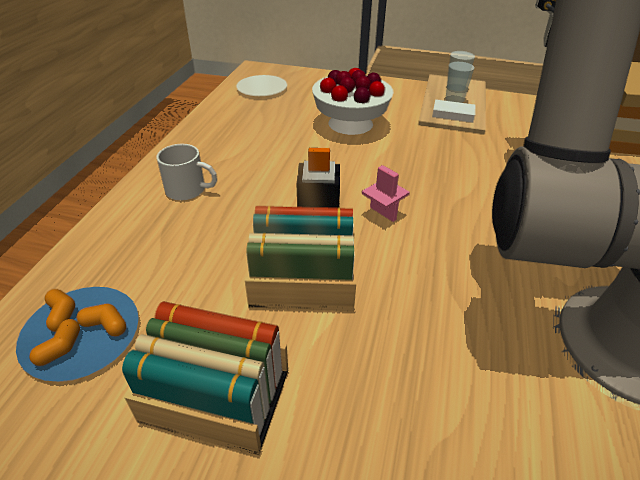

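Scene picture: the orange-handled gauge is in the black stand at (238,200). The pink look-alike at (297,190) is not meant. Book rows are at (318,275), where the gap between teal and cream looks wide, and at (375,380), which looks tight. I'll confirm this in one enlarged crop and take the first measurements.

```bash
python3 - <<'E'
from h import *
c=cam("scene"); save(c,"crop1.png",(200,160,450,450),2)
s=cam("side")
def org(c,box):
    x0,y0,x1,y1=box; p=cv2.cvtColor(c["pixels"],cv2.COLOR_RGB2HSV)[y0:y1,x0:x1]
    m=cv2.inRange(p,(5,170,100),(20,255,255)); v,u=np.nonzero(m); (ce,sz,a)=cv2.minAreaRect(np.c_[u,v].astype(np.float32))
    return np.array([u.mean()+x0,v.mean()+y0]),len(u),sz,a,(u.min()+x0,v.min()+y0,u.max()+x0,v.max()+y0)
a=org(c,(215,175,265,220)); b=org(s,(295,135,345,180)); print(a,b)
o1,d1=ray(c,*a[0]); o2,d2=ray(s,*b[0])
t=np.linalg.lstsq(np.c_[d1,-d2],o2-o1,rcond=None)[0]; print(o1+d1*t[0],o2+d2*t[1])
E
```

```text
(array([235.75247525, 193.12871287]), 101, (6.308838844299316, 19.407188415527344), 57.2647705078125, (np.int64(228), np.int64(187), np.int64(245), np.int64(200))) (array([318.44957983, 158.73109244]), 476, (22.0, 21.0), 90.0, (np.int64(308), np.int64(148), np.int64(329), np.int64(170)))
[ 0.53267759 -0.22435118  0.09632566] [ 0.53804743 -0.21709055  0.08725   ]
```

View pics/crop1.png

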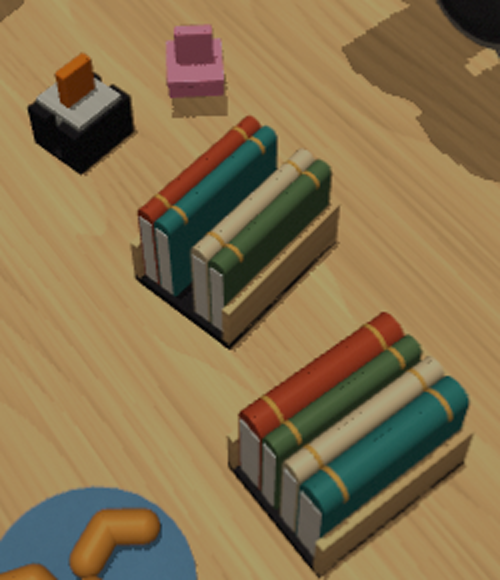

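The crop confirms it. The orange gauge is at crop (75,80), scene (238,200). The roomy row is the upper-left one, at scene (318,275), where the floor shows between teal and cream. The lower row's gap between green and cream is narrow. The pink one at (297,190) is the decoy.

```bash
python3 - <<'E'
from h import *
c=cam("scene"); s=cam("side")
f=lambda c,u,v,z: np.round(onz(c,u,v,z)[:2],4)
print("handle top scene",f(c,235.8,193.1,.1),f(c,236.5,190,.108),"side top edge",f(s,308,148.5,.108),f(s,329.5,148.5,.108))
print("cream",f(c,300,285,.113),f(c,351.5,237.5,.113)); print("teal",f(c,284,272,.113),f(c,334,226.5,.113))
print("side cream",f(s,247,238,.113),f(s,354,238,.113),"teal",f(s,253,218,.113),f(s,354,218,.113))
r=robot.observe(); print(r["tool_pos"],r["tool_rot"],r["qpos"])
E
```

```text
handle top scene [ 0.5341 -0.2209] [ 0.5318 -0.2201] side top edge [ 0.557  -0.2133] [ 0.5193 -0.2242]
cream [0.5649 0.0484] [0.4281 0.017 ]
teal [0.5714 0.0091] [ 0.4375 -0.0236]
side cream [0.5697 0.0528] [0.4241 0.0116] teal [0.5778 0.0084] [ 0.4335 -0.0325]
[ 0.12774449 -0.5091444   0.29201534] [-3.14118816e+00 -5.38663729e-05  2.45787448e-01] [-1.47103108e+00  3.42250029e-01  1.52437265e+00 -5.81432699e-06
  1.27537801e+00 -1.46020522e-01]
```

```bash
python3 -m inch '{"travel":[[464,-182,30],[464,-182,30],[464,-182,30],[464,-182,30],[464,-182,30],[464,-182,30],[464,-182,30],[464,-182,30],[464,-182,30],[464,-182,30],[464,-182,30],[464,-182,30]],"turn":[0,0,0,0,0,0,0,0,0,0,0,0],"claw":[-1,-1,-1,-1,-1,-1,-1,-1,-1,-1,-1,-1]}' 25
python3 - <<'E'
from h import *
c=cam("wrist"); save(c,"w1.png"); r=robot.observe(); print(r["tool_pos"],r["tool_rot"],r["time"]); print(np.round(c["cam_to_world"],3).tolist())
p=cv2.cvtColor(c["pixels"],cv2.COLOR_RGB2HSV); m=cv2.inRange(p,(5,170,60),(20,255,255))
for k in cv2.findContours(m,0,2)[0]:
    if cv2.contourArea(k)>200: R=cv2.minAreaRect(k); print(R,[np.round(onz(c,*q,.108)[:2],4) for q in cv2.boxPoints(R)],onz(c,*R[0],.108))
E
```

```text
time: 1.5
tool_pos: [0.5339, -0.2189, 0.2616]
tool_rot: [-3.141, 0.001, 0.248]
contact_force: [-0.5, -0.6, -0.2]
opening: 0.0918
grip_force: 0.0
[ 0.53322805 -0.21978578  0.26190372] [-3.14143995e+00  1.00496657e-03  2.46529222e-01] 1.55
[[0.245, -0.935, -0.255, 0.603], [-0.969, -0.237, -0.065, -0.201], [-0.0, 0.263, -0.965, 0.354], [0.0, 0.0, 0.0, 1.0]]
((382.5061340332031, 400.4599304199219), (6.346102714538574, 120.96258544921875), 89.23609924316406) [array([ 0.428 , -0.2475]), array([ 0.4491, -0.3296]), array([ 0.4441, -0.3314]), array([ 0.4229, -0.2489])] [ 0.4362203  -0.28907001  0.108     ]
((555.34228515625, 335.42156982421875), (59.53791809082031, 11.710512161254883), 80.18070220947266) [array([ 0.53  , -0.3735]), array([ 0.5332, -0.3808]), array([ 0.4935, -0.4067]), array([ 0.4902, -0.399 ])] [ 0.51222748 -0.3895546   0.108     ]
((83.21376037597656, 340.20074462890625), (14.635608673095703, 67.22048950195312), 2.9609360694885254) [array([ 0.4014, -0.0745]), array([ 0.4545, -0.0734]), array([ 0.4566, -0.0834]), array([ 0.4039, -0.0851])] [ 0.42993704 -0.07919613  0.108     ]
((318.1563720703125, 232.4928436279297), (21.328704833984375, 71.25537109375), 1.1934893131256104) [array([ 0.5185, -0.2146]), array([ 0.5625, -0.2047]), array([ 0.5654, -0.2172]), array([ 0.5215, -0.2276])] [ 0.5424767  -0.21588851  0.108     ]
((20.52920150756836, 184.6708984375), (203.4193572998047, 34.3571891784668), 82.31327819824219) [array([ 0.582 , -0.0043]), array([ 0.589, -0.026]), array([ 0.4663, -0.0542]), array([ 0.4566, -0.0306])] [ 0.52704377 -0.02926115  0.108     ]
```

View pics/w1.png

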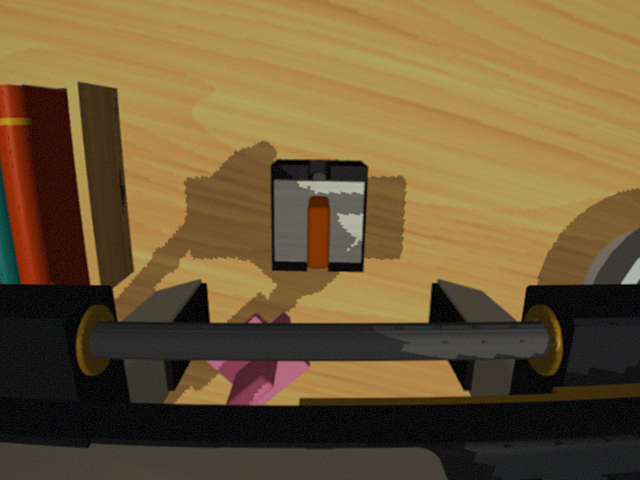

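The wrist view shows the handle centred between the fingers, top face at about (318,235) and aligned within 2°. The gap's books are on the left. The pink decoy at (255,360) is clear. I'll go down and grasp.

```bash
python3 -m inch '{"travel":[[4,0,40],[4,0,80],[4,0,110],[4,0,123],[4,0,123],[4,0,123],[4,0,123],[4,0,123],[4,0,123],[4,0,123],[4,0,123],[4,0,123]],"turn":[0,0,0,0,0,0,0,0,0,0,0,0],"claw":[-1,-1,-1,-1,-1,1,1,1,1,1,1,1]}' 30
```

```text
time: 2.75
tool_pos: [0.5374, -0.2188, 0.1392]
tool_rot: [3.141, 0.0, 0.246]
contact_force: [0.7, 0.4, 0.1]
opening: 0.0405
grip_force: 0.0
```

```bash
python3 -m inch '{"travel":[[0,0,0],[0,0,0],[0,0,0],[0,0,0],[0,0,0],[0,0,0],[0,0,0],[0,0,0]],"turn":[0,0,0,0,0,0,0,0],"claw":[1,1,1,1,1,1,1,1]}' 30
```

```text
time: 3.55
tool_pos: [0.5374, -0.2188, 0.1392]
tool_rot: [-3.142, 0.0, 0.246]
contact_force: [-0.5, -1.3, -0.2]
opening: 0.0138
grip_force: 30.0
```

```bash
python3 -m inch '{"travel":[[0,0,-30],[0,0,-80],[0,0,-130],[0,0,-160],[21,-40,-160],[21,-85,-160],[21,-130,-160],[21,-175,-160],[21,-215,-160],[21,-232,-160],[21,-232,-160],[21,-232,-160]],"turn":[0,0,0,0,0,0,0,0,0,0,0,0],"claw":[1,1,1,1,1,1,1,1,1,1,1,1]}' 30
python3 - <<'E'
from h import *
r=robot.observe(); print(r["tool_pos"],r["tool_rot"],r["opening"],r["grip_force"])
c=cam("wrist"); s=cam("side"); sc=cam("scene")
w=cv2.resize(np.vstack([np.hstack([c["pixels"][:,:,::-1][60:420,100:540]]) ]),None,fx=.9,fy=.9)
sd=cv2.resize(s["pixels"][:,:,::-1][100:330,200:400],None,fx=1.4,fy=1.4)
w=w[:324]; sd=cv2.resize(sd,(int(sd.shape[1]*324/sd.shape[0]),324))
cv2.imwrite("pics/hov.png",np.hstack([w,sd]))
print(w.shape,sd.shape,np.round(c["cam_to_world"],3).tolist())
E
```

```text
time: 4.75
tool_pos: [0.5015, 0.0112, 0.2993]
tool_rot: [3.141, -0.0, 0.247]
contact_force: [-0.2, -1.7, -0.9]
opening: 0.0139
grip_force: 30.0
[0.5014661  0.01116134 0.29928276] [ 3.14083463e+00 -2.50119084e-04  2.46655146e-01] 0.013904253717939677 29.99967634677887
(324, 396, 3) (324, 281, 3) [[0.244, -0.936, -0.254, 0.571], [-0.97, -0.235, -0.065, 0.029], [0.001, 0.262, -0.965, 0.392], [0.0, 0.0, 0.0, 1.0]]
```

View pics/hov.png

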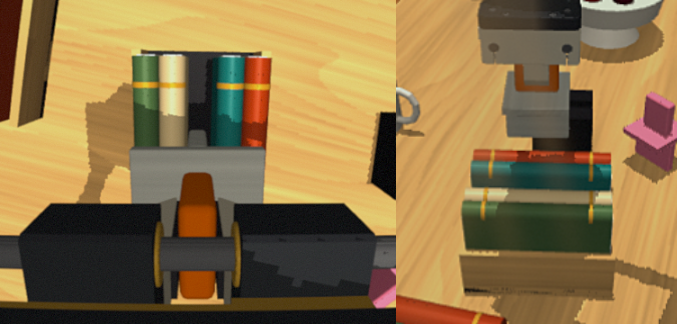

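The left panel shows the gap between cream (right edge ~186) and teal (left edge ~212), with the gauge's shoulder just in front and nearly centred. Next I'll measure the gap edges.

```bash
python3 - <<'E'
from h import *
c=cam("wrist"); r=robot.observe(); y=r["tool_rot"][2]; tp=r["tool_pos"]; px=np.array([np.cos(y),np.sin(y)]); py=np.array([np.sin(y),-np.cos(y)])
hsv=cv2.cvtColor(c["pixels"],cv2.COLOR_RGB2HSV)
tl=lambda P:np.round([(P[:2]-tp[:2])@px*1e3,(P[:2]-tp[:2])@py*1e3],1)
for v in range(125,205,10):
    dark=(hsv[v,270:360,2]<75); i=np.nonzero(dark)[0]
    print(v,"gap",i.min()+270,i.max()+270,len(i),tl(onz(c,i.min()+270-.5,v,.105)),tl(onz(c,i.max()+270.5,v,.105)))
m=(hsv[...,1]<40)&(hsv[...,2]>90)
for v in (230,250,270): 
    i=np.nonzero(m[v,200:440])[0]+200; print(v,"shoulder",i.min(),i.max(),[tl(onz(c,u,v,tp[2]-.076)) for u in(i.min()-.5,i.max()+.5)])
E
```

```text
125 gap 272 341 36 [ 73.3 -31.9] [73.2 15. ]
135 gap 273 341 36 [ 66.7 -31.4] [66.6 15.1]
145 gap 273 341 36 [ 60.1 -31.6] [60.  15.2]
155 gap 308 338 31 [53.3 -7.9] [53.3 13.2]
165 gap 273 341 36 [ 46.6 -31.9] [46.6 15.3]
175 gap 273 340 35 [ 39.8 -32.1] [39.7 14.7]
185 gap 270 340 39 [ 32.9 -34.4] [32.8 14.8]
195 gap 270 346 44 [ 25.9 -34.6] [25.8 19.1]
230 shoulder 244 393 [array([ 30. , -31.9]), array([29.9, 31.1])]
250 shoulder 246 392 [array([ 21.2, -31.4]), array([21.2, 31.1])]
270 shoulder 247 391 [array([ 12.2, -31.4]), array([12.2, 31.1])]
```

Gap runs from -7.9 to +15.1 mm along tool y, about 23 mm wide and matching the given 24, centred at +3.5 mm. It is parallel to the tool. The shoulder is centred. I'll shift by 3.5 mm and lower the gauge.

```bash
python3 -m inch '{"travel":[[0,3.5,0],[0,3.5,20],[0,3.5,40],[0,3.5,50],[0,3.5,60],[0,3.5,70],[0,3.5,80],[0,3.5,88],[0,3.5,93],[0,3.5,96],[0,3.5,96],[0,3.5,96]],"turn":[0,0,0,0,0,0,0,0,0,0,0,0],"claw":[1,1,1,1,1,1,1,1,1,1,1,1]}' 30
```

```text
time: 6.15
tool_pos: [0.5024, 0.0079, 0.2035]
tool_rot: [3.141, -0.001, 0.246]
contact_force: [0.3, 0.6, -1.5]
opening: 0.0136
grip_force: 30.0
```

Free descent to 4 mm above the rest height, with no contact. Lowering slowly to touch.

```bash
python3 -m inch '{"travel":[[0,0,1],[0,0,2],[0,0,3],[0,0,4],[0,0,4.5],[0,0,4.5]],"turn":[0,0,0,0,0,0],"claw":[1,1,1,1,1,1]}' 30
```

```text
time: 6.75
tool_pos: [0.5022, 0.0079, 0.1991]
tool_rot: [3.141, -0.0, 0.246]
contact_force: [-2.0, -0.6, 2.7]
opening: 0.0138
grip_force: 30.0
```

```bash
python3 -m inch '{"travel":[[0,0,0.5],[0,0,1],[0,0,1]],"turn":[0,0,0],"claw":[1,1,1]}' 30
```

```text
time: 7.05
tool_pos: [0.5022, 0.0079, 0.1991]
tool_rot: [3.141, -0.001, 0.246]
contact_force: [-4.7, 1.1, 12.0]
opening: 0.0139
grip_force: 30.0
```

Contact is at exactly the expected height (0.199). Relieve the force, release and retreat.

```bash
python3 -m inch '{"travel":[[0,0,-1],[0,0,-1],[0,0,-1],[0,0,-1],[0,0,-1],[0,0,-1],[0,0,-1],[0,0,-1],[0,0,-1],[0,0,-1]],"turn":[0,0,0,0,0,0,0,0,0,0],"claw":[1,-0.2,-0.2,-0.2,-0.2,-0.2,-0.2,-0.2,-0.2,-0.2]}' 30
python3 -m inch '{"travel":[[0,0,-20],[0,0,-50],[0,0,-90],[0,0,-130],[0,0,-130],[0,0,-130]],"turn":[0,0,0,0,0,0],"claw":[-0.2,-0.2,-0.2,-0.2,-0.2,-0.2]}' 30
python3 - <<'E'
from h import *
s=cam("side"); c=cam("scene")
a=cv2.resize(s["pixels"][:,:,::-1][100:330,200:400],(348,400)); b=cv2.resize(c["pixels"][:,:,::-1][150:350,220:420],(400,400))
cv2.imwrite("pics/end.png",np.hstack([a,b]))
E
```

```text
time: 8.05
tool_pos: [0.5022, 0.0079, 0.1987]
tool_rot: [3.142, 0.0, 0.246]
contact_force: [-0.9, 0.1, -0.5]
opening: 0.055
grip_force: 0.0
time: 8.65
tool_pos: [0.5023, 0.0079, 0.3293]
tool_rot: [3.141, -0.002, 0.246]
contact_force: [-0.5, 0.6, -1.0]
opening: 0.0548
grip_force: 0.0
```

View pics/end.png

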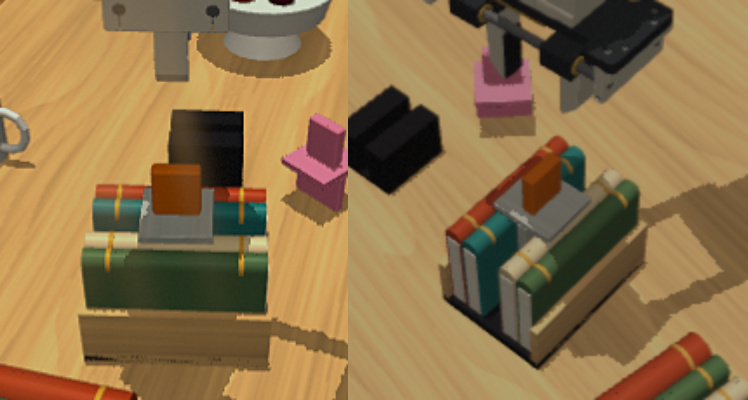

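The gauge stands level in the roomy gap, its shoulder flat on the spines (left panel (177,215), right panel (542,205)). The stand is empty and the gripper is clear.

```bash
python3 -c "
from cell import robot
print(robot.hand_in())"
```

```text
the job is handed in; nothing more can be done
None
```

The job is handed in: the orange-handled gauge stands in the roomy gap with its shoulder resting on the book spines, the gripper is clear of it, and it took about 9 s of the 38 s allowed.

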